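Change the fluorescence filter with the shutter closed

ROBOT

A 7-joint arm with a two-finger parallel gripper is mounted at the origin on the work surface. World frame = base frame: x ahead of the robot, y to its left, z up, the work surface at z = 0. Lengths are in m, angles in rad, forces in N, time in s.
With the tool pointing down it reaches from about 0.4 to 0.85 m from the base axis. Payload 10.4 kg.
Tool frame: the origin (TCP) lies on the centre line of the jaws, within the pads' length; the fingertips stand 17 mm ahead of it and the grasp point (between the pads) lies 2 mm behind it; x points along the fingers, y is the direction in which the jaws open and shut, and the axes are right-handed (so a half turn about x gives the same grasp; the last joint's range is limited). The gripper opens to 85 mm and grips with 20 to 120 N. Pads are 22 mm wide; open, the fingers measure 114 mm over their backs; the gripper's body (76 mm by 85 mm) begins 54 mm behind the grasp point. The pads swing forward as they close: fully open they stand 13 mm farther back than shut.
Start: joints at [1.199, 0.332, -0.065, 1.46, 0.022, 1.35, -0.088], TCP at [0.214, -0.587, 0.248] pointing down, gripper open.
Joint ranges: [-2.6, 2.6], [-0.5, 2.12], [-1.47, 1.34], [0.16, 2.42], [-1.27, 4.41], [0.06, 2.06], [-2.6, 2.6]. Speed limits (rad/s): [2.22, 2.22, 2.79, 2.79, 3.14, 3.14, 3.14].

INTERFACE

Orientations are given as a rotation vector (axis times angle).
In Python, from rig import robot, imaging, ticket gives the robot as it stands.
- The arm moves only by the tool jog_arm, never from a script. Its argument "rows" is text: rows parted by semicolons, each of 7 numbers parted by spaces: the shift along the tool's x, y, z in mm, then the turn, a rotation vector about the tool's x, y, z in degrees, then the closure, from 0 (fully open) to 1 (shut). A call has 1 to 10 rows; each row is the pose to reach, as a shift and turn from the pose commanded when the call began, along the tool's axes at that moment; what a row does not reach only later rows make up. A row lasts 1/12 s, in which the tool goes at most 41.7 mm and 7.16 degrees, less where a joint would pass 70% of its speed; a pose out of reach is approached as far as the arm can. A call with a gripper value outside its range is refused whole. The fingers move at their own pace and stop on an object; the grip force is fixed at half the most. Time passes only in rows, so rows that repeat a pose let the fingers close. It gives the time, the measured TCP pose, the force and the opening at its end, in the units of the state.
- robot.get_obs(): the state, without advancing time (a new reading comes with each control period).
- imaging.grab_frame(name): name is "scene" or "top" or "wrist"; returns a dict with "frame" (384x512x3 uint8, red, green, blue), "range_z" (384x512 float32, m along the optical axis (not along the pixel's ray), 0 where there is no reading), "K" (3x3 intrinsics, pixels), "camera_from_world" (4x4, takes a point from world to camera coordinates); the wrist camera has in their place "hand_eye" (4x4, takes a point from camera to tool coordinates, whose origin is the TCP and whose axes are the tool frame's). Camera axes: x right, y down, z forward; pixel columns grow to the right and rows downward; lengths in m; the calibration is good to about 2 mm. A picture is of the moment at which its call begins: read the wrist's pose just before it.
- ticket.close_job(): hands the job in, once; it reports no verdict.
The state is a dict: "t": time; "qpos": joint angles; "joint_vel": joint speeds; "effort": joint torques, N m; "eef_pos": TCP position; "orientation": TCP orientation; "contact_force": force on the tool from outside, world axes, zero at the start; "moment": the same for the moment, N m; "finger_gap": finger opening in m.
Only numpy, scipy, OpenCV 4.12 (cv2) and the standard library are available. Lean on these libraries where they do the work, as an engineer would, in place of code of your own. Each camera call takes 0.05 s, during which the arm holds its last target.

TASK

Change the microscope over to the green filter without bleaching the slide: with a fingertip press the black CLOSE button of the shutter box down until it stays down, then tap the green key of the filter pad and let it come up again, then press the white OPEN button of the shutter box down until it stays down. Press lightly, never press a filter key while the shutter is open, and leave the blue, yellow and red keys alone. Nothing is picked up or shifted: both control boxes and everything else on the bench stay where they are.

Things in the scene. Friction and masses are not known exactly. Their poses are not given: they have to be found in the camera images.
- shutter_box: Shutter controller: loose grey metal box with a blue top plate, on rubber feet, 120 (its x) x 160 (its y) x 45 mm high, about 1.1 kg. It carries two round push-buttons 80 mm apart, black and white. Origin at the centre of its underside, z up; its x axis points away from the robot when its yaw is 0.
- filter_pad: Filter-wheel key pad: loose black box with a grey top, on rubber feet, 130 (its x) x 240 (its y) x 45 mm high, about 1 kg, with a row of four square keys 52 mm apart (from its +y end: blue, green, yellow, red) and a low display beyond them. Origin at the centre of its underside, z up; its x axis points away from the robot when its yaw is 0.
- close_button (a joint): Black CLOSE button of the shutter box, round cap 32 mm across: joint value in m, 0 = up, 0.006 = fully down. It is interlocked with the white button: pushing one down (6 mm, about 2 N) lifts the other by as much, and both stay where they are left; once the button is down (value 0.006) its cap gives up to 4 mm more on a stiffer spring (3 N to 13 N), which comes back when let go. The shutter is closed while the black button is down. It starts up.
- open_button (a joint): White OPEN button of the shutter box, round cap 32 mm across: joint value in m, 0 = up, 0.006 = fully down; interlocked with the black one. The shutter is open while the white button is down. It starts down.
- close_button_top (a point): Centre of the top face of the black button's cap (moves with the cap): 59 mm above the bench when up, 53 mm when down. In the shutter box's frame at x = 0, y = -40 mm.
- open_button_top (a point): Centre of the top face of the white button's cap (moves with the cap): 59 mm above the bench when up, 53 mm when down. In the shutter box's frame at x = 0, y = +40 mm.
- green_key (a joint): Square green filter key, 28 x 28 mm cap, on the filter pad: joint value in m, 0 = up (at rest), 0.009 = fully down. A spring returns it: 1.4 N starts it moving, it registers from 3 mm (3.5 N), 6 mm takes 5.6 N, and it meets its stop at 9 mm (7.7 N).
- green_key_top (a point): Centre of the top face of the green key's cap (moves with the cap): 59 mm above the bench when up. In the filter pad's frame at x = -12 mm, y = 26 mm.
- blue_key (a joint): Square blue filter key, 28 x 28 mm cap, on the filter pad: joint value in m, 0 = up (at rest), 0.009 = fully down. A spring returns it: 1.4 N starts it moving, it registers from 3 mm (3.5 N), 6 mm takes 5.6 N, and it meets its stop at 9 mm (7.7 N).
- blue_key_top (a point): Centre of the top face of the blue key's cap (moves with the cap): 59 mm above the bench when up. In the filter pad's frame at x = -12 mm, y = 78 mm.
- yellow_key (a joint): Square yellow filter key, 28 x 28 mm cap, on the filter pad: joint value in m, 0 = up (at rest), 0.009 = fully down. A spring returns it: 1.4 N starts it moving, it registers from 3 mm (3.5 N), 6 mm takes 5.6 N, and it meets its stop at 9 mm (7.7 N).
- yellow_key_top (a point): Centre of the top face of the yellow key's cap (moves with the cap): 59 mm above the bench when up. In the filter pad's frame at x = -12 mm, y = -26 mm.
- red_key (a joint): Square red filter key, 28 x 28 mm cap, on the filter pad: joint value in m, 0 = up (at rest), 0.009 = fully down. A spring returns it: 1.4 N starts it moving, it registers from 3 mm (3.5 N), 6 mm takes 5.6 N, and it meets its stop at 9 mm (7.7 N).
- red_key_top (a point): Centre of the top face of the red key's cap (moves with the cap): 59 mm above the bench when up. In the filter pad's frame at x = -12 mm, y = -78 mm.
- oil_bottle: Small amber bottle of immersion oil, 30 mm across, 65 mm high, standing just beyond the shutter box. Origin at the centre of its underside, z up.
- coverslip_box: Small clear and blue box of coverslips, 30 (x) x 76 (y) x 22 mm high, just beyond the filter pad. Origin at the centre of its underside.
- objective_can: White screw-top canister of a spare objective, 37 mm across, 58 mm high, standing between the filter pad and the robot. Origin at the centre of its underside, z up.
- timer: White laboratory timer lying flat, 70 x 85 x 18 mm. Origin at the centre of its underside.
- petri_dish: Clear lidded dish, 92 mm across, 16 mm high. Origin at the centre of its underside.
- marker: Blue square-bodied marker lying flat, 127 mm long (its x) and 15 mm thick. Origin at its underside, near the middle.
- blue_slide_box: Open blue box of microscope slides, 225 (x) x 175 (y) x 34 mm high, its raised lid leaning outwards on its +y side, 200 mm high. Origin at the centre of its underside.
- red_slide_box: Open red box of microscope slides, 225 (x) x 175 (y) x 34 mm high. Origin at the centre of its underside.
There are look-alikes about, which are no part of the job. Leave any brown or turquoise look-alike of the petri_dish alone.

How it is judged:
By the outcome, as a careful person would: the job done as asked, in the order asked, and still so for the second after the job is handed in, with the robot touching nothing.
It also fails if it takes over 40 s, if anything falls off the work surface, if the arm or the gripper's body presses on something with over 40 N, if the wrist force passes 120 N, or if a joint passes its speed limit or range.

## Working session

There is one attempt and no reset: what is moved stays moved. The work goes in short steps, Python scripts to look and compute and a tool call to move; the robot and the scene stay as the last step left them, time stands still between calls to the robot, and variables do not carry over. Pictures are saved under pics/ and viewed, and the job is handed in when it is done.

Besides the shell and the picture viewer there is one more tool, called as name(argument=value, ...), one argument or row to a line, values as JSON. jog_arm: Moves the arm, as the interface text tells. Its arguments: {"type":"object","properties":{"rows":{"type":"string"}},"required":["rows"]}

```bash
ls; mkdir -p pics; python3 - <<'E'
from rig import robot, imaging
import cv2, numpy as np
o=robot.get_obs()
for k in o: print(k,np.round(o[k],4))
for n in ["scene","top"]:
    f=imaging.grab_frame(n)
    cv2.imwrite(f"pics/{n}0.png",f["frame"][:,:,::-1]); np.savez(f"{n}0.npz",**f)
    print(n,f["K"],np.round(f["camera_from_world"],3))
E
```

```text
pics
t 0.0
qpos [ 1.1994  0.3329 -0.0647  1.461   0.0216  1.3499 -0.0885]
joint_vel [ 0.     -0.0022  0.0008 -0.0009 -0.0009  0.0011 -0.0001]
effort [-1.20000e-03 -6.25441e+01  4.84000e-02 -3.91605e+01  1.61000e-02
  9.90000e-03  0.00000e+00]
eef_pos [ 0.2135 -0.587   0.2475]
orientation [ 2.032   0.3595 -2.0327]
contact_force [-0.646   0.3976 -0.4427]
moment [-0.0411 -0.0015 -0.048 ]
finger_gap 0.085
scene [[365.80483652   0.         259.57146409]
 [  0.         365.80483652 189.2728201 ]
 [  0.           0.           1.        ]] [[ 0.151  0.988 -0.003 -0.078]
 [ 0.754 -0.117 -0.646 -0.293]
 [-0.639  0.096 -0.763  1.496]
 [ 0.     0.     0.     1.   ]]
top [[439.97248045   0.         247.68042171]
 [  0.         439.97248045 188.73648636]
 [  0.           0.           1.        ]] [[ 0.017 -1.    -0.013  0.007]
 [-0.998 -0.017 -0.064  0.502]
 [ 0.064  0.014 -0.998  1.77 ]
 [ 0.     0.     0.     1.   ]]
```

View pics/scene0.png

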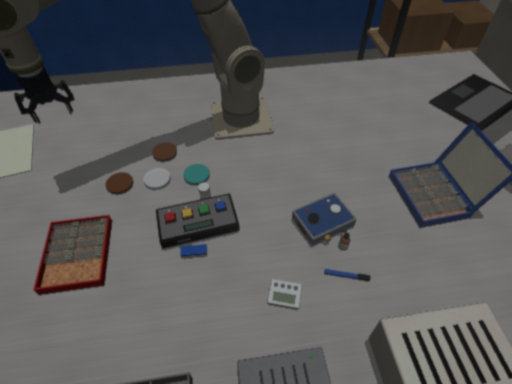

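View pics/top0.png

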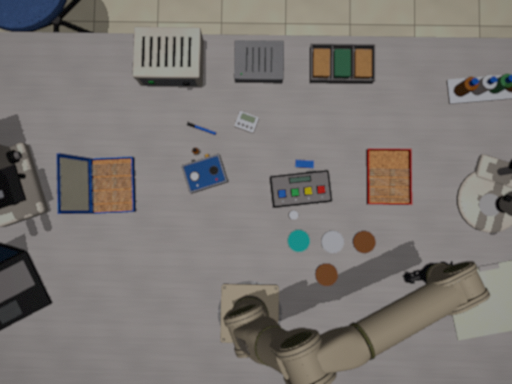

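The scene view shows the shutter box at about (324,218), with the black button at (313,218) and the white at (336,209). The pad is at (197,219), with red (170,216), yellow (187,213), green (204,209) and blue (220,206). In the top view the shutter box is at (205,173) and the green key at (295,191).

Candidates in the top view:
- **CLOSE:** the dark cap at (213,170). The small knob on the same plate is not the target.
- **OPEN:** the white cap at (195,176). The white canister at (293,215) is not it.
- **Green key:** (295,191). The turquoise dish at (298,240) and the green tray at (343,62) are not it.

```bash
cat > h.py <<'E'
import numpy as np, cv2
def load(n): return dict(np.load(n))
def ray_plane(f,uv,z,T=None):
    K=f["K"]; T=f["camera_from_world"] if T is None else T
    R,t=T[:3,:3],T[:3,3]; c=-R.T@t
    d=R.T@np.linalg.inv(K)@np.array([uv[0],uv[1],1.])
    return c+d*(z-c[2])/d[2]
def proj(f,p):
    T=f["camera_from_world"]; q=f["K"]@(T[:3,:3]@np.array(p)+T[:3,3]); return q[:2]/q[2]
def blobs(f,lo,hi,roi,amin=8):
    x0,y0,x1,y1=roi
    h=cv2.cvtColor(f["frame"],cv2.COLOR_RGB2HSV)[y0:y1,x0:x1]
    m=cv2.inRange(h,np.array(lo),np.array(hi))
    n,_,s,c=cv2.connectedComponentsWithStats(m)
    return [(c[i]+[x0,y0],s[i,4]) for i in range(1,n) if s[i,4]>=amin]
E
python3 - <<'E'
from h import *
t=load("top0.npz"); s=load("scene0.npz")
a=t["frame"][150:225,175:345]; b=s["frame"][185:250,145:365]
cv2.imwrite("pics/c1.png",cv2.resize(a,None,fx=4.6,fy=4.6,interpolation=cv2.INTER_CUBIC)[:,:,::-1])
cv2.imwrite("pics/c2.png",cv2.resize(b,None,fx=3.6,fy=3.6,interpolation=cv2.INTER_CUBIC)[:,:,::-1])
R={'top':(t,(265,165,340,212),(178,150,232,196)),'scene':(s,(150,195,242,245),(290,192,358,244))}
for n,(f,rp,rs) in R.items():
    for nm,lo,hi,r,z in [('green',(40,100,50),(85,255,255),rp,.059),('blue',(100,120,80),(125,255,255),rp,.059),('yel',(18,120,80),(35,255,255),rp,.059),('red',(0,150,80),(8,255,255),rp,.059),('red2',(172,150,80),(180,255,255),rp,.059),('white',(0,0,150),(180,60,255),rs,.053),('black',(0,0,0),(180,255,45),rs,.059),('plate',(100,80,50),(125,255,255),rs,.045)]:
        for c,A in blobs(f,lo,hi,r): print(n,nm,np.round(c,1),A,np.round(ray_plane(f,c,z),4))
E
```

```text
top green [294.6 191.9] 50 [ 0.489  -0.1711  0.059 ]
top blue [304.7 165.7] 38 [ 0.5941 -0.2097  0.059 ]
top blue [281.6 193.2] 52 [ 0.4832 -0.1196  0.059 ]
top yel [307.6 190.5] 58 [ 0.4955 -0.2222  0.059 ]
top red [320.6 189.1] 46 [ 0.5021 -0.2735  0.059 ]
top white [194.1 176. ] 36 [0.5464 0.2296 0.053 ]
top black [213.3 169.9] 35 [0.5716 0.1529 0.059 ]
top plate [204.2 172.9] 807 [0.5603 0.1905 0.045 ]
scene green [203.4 209. ] 71 [ 0.493  -0.1707  0.059 ]
scene blue [220.  204.7] 60 [ 0.4841 -0.119   0.059 ]
scene yel [186.5 212.4] 71 [ 0.4979 -0.2222  0.059 ]
scene red [169.2 216.1] 59 [ 0.5041 -0.2741  0.059 ]
scene black [312.9 218.3] 82 [0.5784 0.1519 0.059 ]
scene black [302.  229.1] 69 [0.6113 0.1108 0.059 ]
scene black [345.8 235.8] 20 [0.6533 0.2304 0.059 ]
scene plate [323.6 215.3] 1029 [0.5627 0.1909 0.045 ]
```

View pics/c1.png

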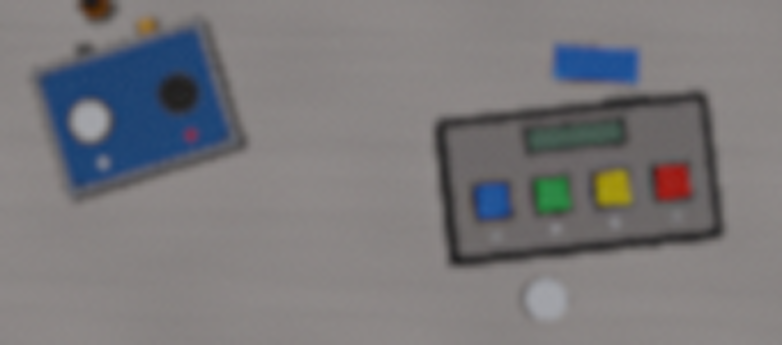

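View pics/c2.png

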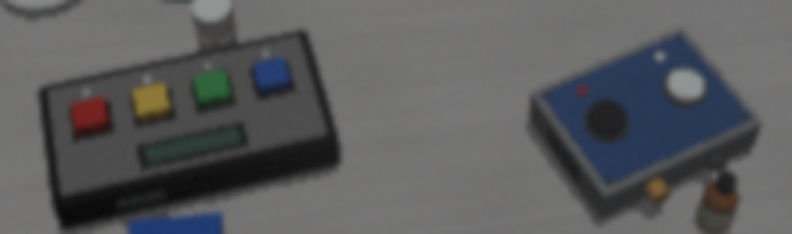

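```bash
cat >> h.py <<'E'
from scipy.spatial.transform import Rotation as Ro
def plan(o,target,yaw=None):
    """shift mm in tool axes to world target; turn (deg, tool rotvec) so that tool x is down and tool y at world yaw (mod 180)"""
    R=Ro.from_rotvec(o["orientation"]); d=np.array(target)-np.array(o["eef_pos"])
    print("tool axes (cols)\n",R.as_matrix().round(3)); print("shift",(R.inv().apply(d)*1000).round(1))
    if yaw is not None:
        for y in (yaw,yaw+np.pi):
            X=np.array([0,0,-1.]);Y=np.array([np.cos(y),np.sin(y),0]);G=Ro.from_matrix(np.c_[X,Y,np.cross(X,Y)])
            print("turn",np.degrees((R.inv()*G).as_rotvec()).round(1))
E
python3 - <<'E'
from h import *
from rig import robot
o=robot.get_obs()
yaw=np.arctan2(.0766,-.026) # along shutter y
plan(o,[.575,.153,.2],yaw)
plan(o,[.491,-.171,.2],np.arctan2(.0519,-.006))
E
```

```text
tool axes (cols)
 [[-0.     0.342 -0.94 ]
 [ 0.001 -0.94  -0.342]
 [-1.    -0.001  0.   ]]
shift [  48.3 -571.9 -592.7]
turn [-1.788e+02 -1.000e-01  0.000e+00]
turn [1.2 0.  0.1]
tool axes (cols)
 [[-0.     0.342 -0.94 ]
 [ 0.001 -0.94  -0.342]
 [-1.    -0.001  0.   ]]
shift [  48.  -296.1 -403. ]
turn [-1.666e+02 -1.000e-01  0.000e+00]
turn [13.4  0.   0.1]
```

jog_arm(
  rows="0 -28 -29 0 0 0 1;0 -56 -58 0 0 0 1;0 -84 -87 0 0 0 1;0 -112 -116 0 0 0 1;0 -140 -145 0 0 0 1;0 -168 -174 0 0 0 1;0 -196 -203 0 0 0 1;0 -224 -232 0 0 0 1;0 -252 -261 0 0 0 1;0 -280 -290 0 0 0 1",
)

```text
t: 0.93
eef_pos: [0.3907, -0.2232, 0.2482]
orientation: [2.031, 0.358, -2.032]
contact_force: [1.7, -0.2, -0.9]
finger_gap: -0.0001
```

jog_arm(
  rows="0 -28 -29 0 0 0 1;0 -56 -58 0 0 0 1;0 -84 -87 0 0 0 1;0 -112 -116 0 0 0 1;0 -140 -145 0 0 0 1;0 -168 -174 0 0 0 1;10 -196 -203 0 0 0 1;20 -224 -232 0 0 0 1;30 -252 -261 0 0 0 1;30 -252 -261 0 0 0 1",
)

```text
t: 1.77
eef_pos: [0.5493, 0.109, 0.2156]
orientation: [2.026, 0.372, -2.031]
contact_force: [-1.9, 0.4, 0.2]
finger_gap: -0.0002
```

```bash
python3 - <<'E'
from h import *
from rig import robot, imaging
o=robot.get_obs(); f=imaging.grab_frame("wrist")
print(o["eef_pos"],o["contact_force"])
np.savez("w1.npz",eef=o["eef_pos"],ori=o["orientation"],**f)
print(f["hand_eye"].round(4),f["K"])
cv2.imwrite("pics/w1.png",f["frame"][:,:,::-1])
E
```

```text
[0.54933918 0.10903356 0.21559171] [-1.85596667  0.40559192  0.17604693]
[[ 1.000e-04 -2.909e-01  9.568e-01 -1.250e-01]
 [ 1.000e+00 -3.000e-04 -2.000e-04  5.000e-04]
 [ 3.000e-04  9.568e-01  2.909e-01 -7.440e-02]
 [ 0.000e+00  0.000e+00  0.000e+00  1.000e+00]] [[316.18315939   0.         254.78732569]
 [  0.         316.18315939 191.88684759]
 [  0.           0.           1.        ]]
```

View pics/w1.png

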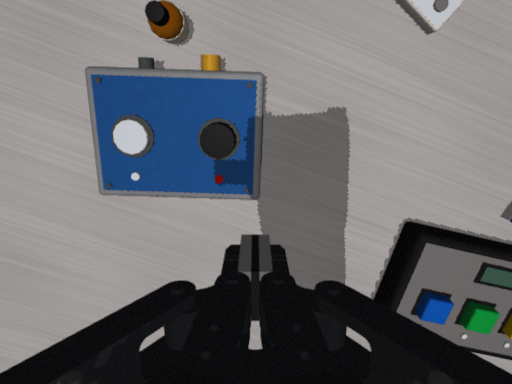

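The wrist view shows the black cap at about (218,140), the white cap at (131,136), the closed fingertips at (255,240), and the green key at (480,318).

```bash
cat >> h.py <<'E'
def wristT(f):
    W=np.eye(4);W[:3,:3]=Ro.from_rotvec(f["ori"]).as_matrix();W[:3,3]=f["eef"]
    return np.linalg.inv(W@f["hand_eye"])
E
python3 - <<'E'
from h import *
f=load("w1.npz");T=wristT(f)
for nm,lo,hi,r,z in [('white',(0,0,140),(180,70,255),(105,105,165,165),.053),('black',(0,0,0),(180,120,45),(193,112,245,168),.059),('green',(45,120,50),(80,255,255),(450,290,512,345),.059),('blue',(100,120,60),(125,255,255),(415,285,460,330),.059)]:
    for c,A in blobs(f,lo,hi,r,40):
        print(nm,c.round(1),A,ray_plane(f,c,z,T).round(4))
c=(218,140);r=f["range_z"]
print("depths",r[140,218],r[136,131],r[242:300:8,254-12],r[242:300:8,254+12])
# points from depth
for uv in [(218,140),(131,136),(180,180),(243,245),(267,245),(230,255),(280,255)]:
    z=r[uv[1],uv[0]]; pc=np.linalg.inv(f["K"])@np.array([*uv,1])*z
    print(uv,(np.linalg.inv(T)@[*pc,1])[:3].round(4),(f["hand_eye"]@[*pc,1])[:3].round(4))
E
```

```text
white [129.6 136.5] 917 [0.5461 0.2292 0.053 ]
black [217.8 139.7] 1034 [0.5723 0.1531 0.059 ]
green [481.  319.2] 689 [ 0.4907 -0.1675  0.059 ]
blue [435.3 309.1] 735 [ 0.4847 -0.1161  0.059 ]
depths 0.28179386 0.2864409 [0.14396319 0.13529272 0.1278356  0.12233658 0.11519613 0.11087345
 0.10589877 0.1023929 ] [0.14290902 0.13617004 0.12879923 0.12303495 0.11456539 0.11039737
 0.10580439 0.10107828]
(218, 140) [0.5719 0.1529 0.0577] [ 0.1581 -0.0324 -0.0367]
(131, 136) [0.5468 0.2283 0.0524] [ 0.1638 -0.1117 -0.0396]
(180, 180) [0.52   0.1761 0.0442] [ 0.1718 -0.0722  0.0037]
(243, 245) [0.5581 0.1174 0.2133] [ 0.0023 -0.0048 -0.0111]
(267, 245) [0.5623 0.1077 0.2142] [ 0.0013  0.0058 -0.0116]
(230, 255) [0.5522 0.1214 0.2148] [ 0.0008 -0.0105 -0.007 ]
(280, 255) [0.5598 0.1005 0.2143] [ 0.0012  0.0116 -0.0068]
```

```bash
python3 - <<'E'
from h import *
from rig import robot
o=robot.get_obs()
plan(o,[.572,.153,.092],np.arctan2(.0762,-.026))
E
```

```text
tool axes (cols)
 [[-0.003  0.348 -0.937]
 [ 0.003 -0.937 -0.348]
 [-1.    -0.004  0.002]]
shift [124.4 -36.  -38.3]
turn [-178.5   -0.3    0.2]
turn [1.5 0.1 0.2]
```

jog_arm(
  rows="20 -18 -19 0.7 0 0;40 -36 -38 1.5 0 0",
)

```text
invalid input
```

jog_arm(
  rows="20 -18 -19 0.7 0 0 1;40 -36 -38 1.5 0 0 1;70 -36 -38 1.5 0 0 1;95 -36 -38 1.5 0 0 1;110 -36 -38 1.5 0 0 1;110 -36 -38 1.5 0 0 1;110 -36 -38 1.5 0 0 1;110 -36 -38 1.5 0 0 1",
)

```text
t: 2.48
eef_pos: [0.5738, 0.1474, 0.1097]
orientation: [2.049, 0.332, -2.046]
contact_force: [-0.2, 0.1, 0.7]
finger_gap: -0.0001
```

```bash
python3 - <<'E'
from h import *
from rig import robot
o=robot.get_obs(); print(o["eef_pos"],o["contact_force"],abs(o["joint_vel"]).max())
plan(o,[.572,.153,.080],np.arctan2(.0762,-.026))
E
```

```text
[0.57376385 0.14735263 0.1097463 ] [-0.24507123  0.12895749  0.68735876] 0.011329730026793364
tool axes (cols)
 [[ 0.002  0.316 -0.949]
 [ 0.    -0.949 -0.316]
 [-1.     0.    -0.002]]
shift [29.7 -5.9 -0.1]
turn [ 1.796e+02 -0.000e+00  1.000e-01]
turn [-0.4 -0.1 -0. ]
```

jog_arm(
  rows="10 -6 0 0 0 0 1;20 -6 0 0 0 0 1;27 -6 0 0 0 0 1;27 -6 0 0 0 0 1;27 -6 0 0 0 0 1;27 -6 0 0 0 0 1",
)

```text
t: 2.98
eef_pos: [0.5712, 0.1534, 0.0814]
orientation: [2.047, 0.333, -2.047]
contact_force: [0.4, 0.3, 0.2]
finger_gap: -0.0004
```

jog_arm(
  rows="3 0 0 0 0 0 1;5 0 0 0 0 0 1;7 0 0 0 0 0 1;8 0 0 0 0 0 1;8 0 0 0 0 0 1;8 0 0 0 0 0 1",
)

```text
t: 3.48
eef_pos: [0.571, 0.1534, 0.0732]
orientation: [2.047, 0.333, -2.047]
contact_force: [0.1, 0.2, -0.3]
finger_gap: -0.0005
```

jog_arm(
  rows="1 0 0 0 0 0 1;2 0 0 0 0 0 1;2 0 0 0 0 0 1;2 0 0 0 0 0 1",
)

```text
t: 3.82
eef_pos: [0.5711, 0.1534, 0.0712]
orientation: [2.047, 0.333, -2.047]
contact_force: [0.2, 1.3, 1.0]
finger_gap: 0.0002
```

jog_arm(
  rows="1 0 0 0 0 0 1;2 0 0 0 0 0 1;2 0 0 0 0 0 1;2 0 0 0 0 0 1",
)

```text
t: 4.15
eef_pos: [0.5712, 0.1534, 0.0695]
orientation: [2.047, 0.333, -2.047]
contact_force: [-2.3, -0.9, 5.0]
finger_gap: -0.0002
```

```bash
cat > look.py <<'E'
import sys
from h import *
from rig import robot, imaging
o=robot.get_obs(); f=imaging.grab_frame("wrist"); n=sys.argv[1]
print(o["t"],o["eef_pos"].round(4) if hasattr(o["eef_pos"],'round') else o["eef_pos"],np.round(o["contact_force"],1))
np.savez(n+".npz",eef=o["eef_pos"],ori=o["orientation"],**f)
cv2.imwrite(f"pics/{n}.png",f["frame"][:,:,::-1])
o=robot.get_obs();print(np.round(o["contact_force"],1))
E
python3 look.py w2
```

```text
4.15 [0.5712 0.1534 0.0695] [-2.3 -0.9  5. ]
[-1.6 -0.5  4.5]
```

View pics/w2.png

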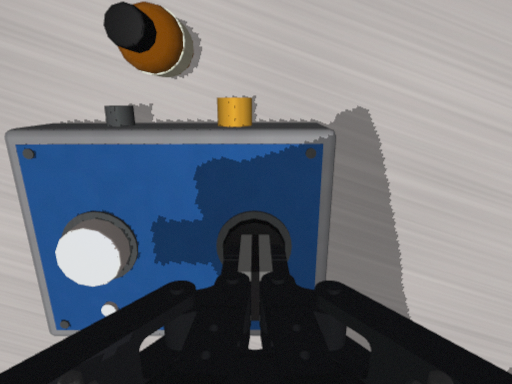

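The white cap at (90,257) now stands clear of its ring. I'll press a little further to be sure the black one is fully down, then measure the caps.

jog_arm(
  rows="1 0 0 0 0 0 1;1 0 0 0 0 0 1;1 0 0 0 0 0 1",
)

```text
t: 4.45
eef_pos: [0.5712, 0.1534, 0.0686]
orientation: [2.047, 0.333, -2.047]
contact_force: [-2.8, -1.0, 6.1]
finger_gap: 0.0005
```

jog_arm(
  rows="-5 0 0 0 0 0 1;-20 0 0 0 0 0 1;-50 0 0 0 0 0 1;-90 0 0 0 0 0 1;-120 0 0 0 0 0 1;-120 0 0 0 0 0 1;-120 0 0 0 0 0 1;-120 0 0 0 0 0 1",
)

```text
t: 5.12
eef_pos: [0.5709, 0.1531, 0.1877]
orientation: [2.046, 0.333, -2.047]
contact_force: [-0.2, 0.3, -0.8]
finger_gap: -0.0001
```

```bash
cat > caps.py <<'E'
import sys
from h import *
f=load(sys.argv[1]+".npz");T=wristT(f)
def P(p):
    q=f["K"]@(T[:3,:3]@np.array(p)+T[:3,3]);return q[:2]/q[2]
for nm,p in [('close',(.572,.153,.056)),('open',(.546,.229,.056)),('plate',(.559,.191,.045))]:
    u=P(p).round().astype(int); 
    if not (4<u[0]<507 and 4<u[1]<379): print(nm,u,'out'); continue
    w=f["range_z"][u[1]-4:u[1]+5,u[0]-4:u[0]+5]; z=np.median(w[w>0])
    pc=np.linalg.inv(f["K"])@np.array([*u,1])*z
    print(nm,u,(np.linalg.inv(T)@[*pc,1])[:3].round(4))
E
python3 look.py w3; python3 caps.py w1; python3 caps.py w3
```

```text
5.1167 [0.5709 0.1531 0.1877] [-0.2  0.3 -0.8]
[ 0.4  0.6 -0.5]
close [218 140] [0.572  0.1529 0.0581]
open [128 137] [0.5449 0.2307 0.0523]
plate [176 137] [0.5586 0.1913 0.0444]
close [255 187] [0.5707 0.1524 0.0524]
open [160 187] [0.5472 0.2284 0.0584]
plate [209 183] [0.5592 0.1912 0.0444]
```

```bash
python3 - <<'E'
from h import *
from rig import robot
o=robot.get_obs()
plan(o,[.470,-.150,.19],np.arctan2(.154,-.0194))
E
```

```text
tool axes (cols)
 [[-0.002  0.317 -0.948]
 [-0.001 -0.948 -0.317]
 [-1.     0.     0.002]]
shift [ -2.6 255.5 191.5]
turn [-1.687e+02  0.000e+00  1.000e-01]
turn [11.3  0.1 -0. ]
```

jog_arm(
  rows="0 32 24 1.4 0 0 1;0 64 48 2.8 0 0 1;0 96 72 4.2 0 0 1;0 128 96 5.6 0 0 1;0 160 120 7 0 0 1;0 192 144 8.4 0 0 1;0 224 168 9.8 0 0 1;0 255 191 11.3 0 0 1;0 255 191 11.3 0 0 1;0 255 191 11.3 0 0 1",
)

```text
t: 6.0
eef_pos: [0.4694, -0.1512, 0.1871]
orientation: [2.157, 0.131, -2.162]
contact_force: [0.2, 1.2, -0.5]
finger_gap: -0.0001
```

```bash
python3 look.py w4; python3 - <<'E'
from h import *
f=load("w4.npz");T=wristT(f)
for nm,lo,hi in [('green',(45,120,40),(80,255,255)),('blue',(100,120,40),(125,255,255)),('yel',(18,120,60),(35,255,255)),('red',(0,150,60),(8,255,255))]:
    for c,A in blobs(f,lo,hi,(0,0,512,384),200):
        print(nm,c.round(1),A,ray_plane(f,c,.059,T).round(4))
E
```

```text
6.0 [ 0.4694 -0.1512  0.1871] [ 0.2  1.2 -0.5]
[ 0.2  0.5 -0.4]
green [282.6 167.9] 1194 [ 0.4899 -0.1719  0.059 ]
blue [347.   27.3] 3822 [ 0.5981 -0.2029  0.059 ]
blue [220.  167.9] 1215 [ 0.4837 -0.121   0.059 ]
yel [344.2 167.8] 1248 [ 0.496  -0.2218  0.059 ]
red [406.8 167.5] 1257 [ 0.5024 -0.2725  0.059 ]
```

View pics/w4.png

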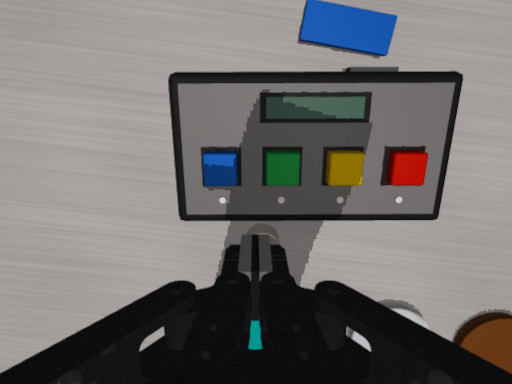

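The wrist view shows the green key at (283,168), between blue (220,168) and yellow (344,168). The canister lies behind the fingers and is lower than them.

```bash
python3 - <<'E'
from h import *
from rig import robot
o=robot.get_obs();print(o["eef_pos"])
plan(o,[.4903,-.1718,.085],np.arctan2(.154,-.0194))
E
```

```text
[ 0.47015708 -0.14914621  0.18727389]
tool axes (cols)
 [[-0.002  0.124 -0.992]
 [ 0.001 -0.992 -0.124]
 [-1.    -0.001  0.001]]
shift [102.2  25.1 -17.3]
turn [ 1.799e+02  1.000e-01 -1.000e-01]
turn [-0.1  0.1  0.1]
```

jog_arm(
  rows="0 12 -9 0 0 0 1;0 25 -17 0 0 0 1;30 25 -17 0 0 0 1;60 25 -17 0 0 0 1;85 25 -17 0 0 0 1;100 25 -17 0 0 0 1;102 25 -17 0 0 0 1;102 25 -17 0 0 0 1;102 25 -17 0 0 0 1",
)

```text
t: 6.8
eef_pos: [0.4916, -0.1708, 0.0871]
orientation: [2.157, 0.137, -2.155]
contact_force: [0.0, -0.3, -0.6]
finger_gap: 0.0002
```

```bash
python3 look.py w5;python3 - <<'E'
from h import *
from rig import robot
plan(robot.get_obs(),[.4903,-.1718,.078],np.arctan2(.154,-.0194))
E
```

```text
6.8 [ 0.4916 -0.1708  0.0871] [ 0.  -0.3 -0.6]
[-0.5  0.2 -0.5]
tool axes (cols)
 [[ 0.002  0.126 -0.992]
 [-0.    -0.992 -0.126]
 [-1.     0.001 -0.002]]
shift [9.5 0.5 1.6]
turn [-1.799e+02  1.000e-01 -1.000e-01]
turn [ 0.1 -0.1 -0. ]
```

View pics/w5.png

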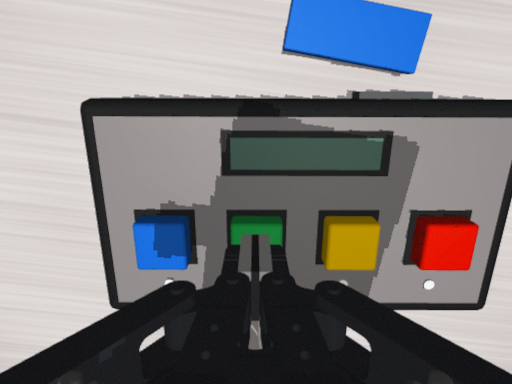

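The fingertips are over the middle of the green key, clear of blue and yellow.

jog_arm(
  rows="4 0 1 0 0 0 1;8 0 1 0 0 0 1;11 0 1 0 0 0 1;13 0 1 0 0 0 1;14 0 1 0 0 0 1;14 0 1 0 0 0 1;14 0 1 0 0 0 1",
)

```text
t: 7.43
eef_pos: [0.49, -0.172, 0.0726]
orientation: [2.157, 0.135, -2.156]
contact_force: [0.2, -0.4, 3.2]
finger_gap: -0.0002
```

jog_arm(
  rows="1 0 0 0 0 0 1;2 0 0 0 0 0 1;2 0 0 0 0 0 1;2 0 0 0 0 0 1",
)

```text
t: 7.77
eef_pos: [0.49, -0.172, 0.0705]
orientation: [2.157, 0.135, -2.156]
contact_force: [0.5, -0.3, 5.7]
finger_gap: -0.0
```

5.7 N corresponds to about 5.5 mm of travel, well past the 3 mm where the key registers. Now I'll lift off and check.

jog_arm(
  rows="-3 0 0 0 0 0 1;-10 0 0 0 0 0 1;-40 0 0 0 0 0 1;-80 0 0 0 0 0 1;-115 0 0 0 0 0 1;-115 0 0 0 0 0 1;-115 0 0 0 0 0 1;-115 0 0 0 0 0 1",
)

```text
t: 8.43
eef_pos: [0.4893, -0.1716, 0.1851]
orientation: [2.156, 0.136, -2.157]
contact_force: [0.3, 0.2, -0.6]
finger_gap: 0.0003
```

```bash
python3 look.py w6;python3 - <<'E'
from h import *
from rig import robot
f=load("w6.npz");T=wristT(f)
for nm,lo,hi in [('green',(45,120,40),(80,255,255)),('blue',(100,120,40),(125,255,255)),('yel',(18,120,60),(35,255,255)),('red',(0,150,60),(8,255,255))]:
    for c,A in blobs(f,lo,hi,(0,0,512,384),200):
        u=c.round().astype(int);z=np.median(f["range_z"][u[1]-3:u[1]+4,u[0]-3:u[0]+4])
        print(nm,c.round(1),A,ray_plane(f,c,.059,T).round(4),(np.linalg.inv(T)@[*(np.linalg.inv(f["K"])@[*u,1]*z),1])[:3].round(4))
plan(robot.get_obs(),[.546,.229,.185],np.arctan2(.0762,-.026))
E
```

```text
8.4333 [ 0.4893 -0.1716  0.1851] [ 0.3  0.2 -0.6]
[-0.1 -0.2  0.4]
green [255.1 188.4] 1142 [ 0.4906 -0.1721  0.059 ] [ 0.4907 -0.1719  0.0584]
blue [319.6  50.1] 3599 [ 0.6008 -0.2056  0.059 ] [ 0.6065 -0.2124  0.0213]
blue [193.7 188. ] 1213 [ 0.4846 -0.1216  0.059 ] [ 0.4844 -0.1218  0.0585]
yel [316.4 188.9] 1208 [ 0.4965 -0.2224  0.059 ] [ 0.4962 -0.2223  0.0583]
red [377.8 188.7] 1188 [ 0.503  -0.2728  0.059 ] [ 0.5025 -0.2734  0.0582]
tool axes (cols)
 [[-0.002  0.125 -0.992]
 [ 0.001 -0.992 -0.125]
 [-1.    -0.001  0.002]]
shift [  -0.5 -390.3 -106.6]
turn [ 1.684e+02  1.000e-01 -1.000e-01]
turn [-11.6   0.1   0.1]
```

The green key is back up and level with the others, and the pad hasn't moved. Next is the white button.

jog_arm(
  rows="0 -38 -10 -1.2 0 0 1;0 -76 -20 -2.4 0 0 1;0 -114 -31 -3.6 0 0 1;0 -152 -42 -4.8 0 0 1;0 -190 -53 -6 0 0 1;0 -228 -64 -7.2 0 0 1;0 -266 -75 -8.4 0 0 1;0 -304 -86 -9.6 0 0 1;0 -342 -97 -10.8 0 0 1;0 -366 -103 -11.6 0 0 1",
)

```text
t: 9.32
eef_pos: [0.5449, 0.2085, 0.1839]
orientation: [2.039, 0.344, -2.044]
contact_force: [0.4, -0.8, 0.4]
finger_gap: -0.0001
```

jog_arm(
  rows="0 0 0 0 0 0 1;0 0 0 0 0 0 1;0 0 0 0 0 0 1",
)

```text
t: 9.57
eef_pos: [0.5458, 0.2034, 0.184]
orientation: [2.041, 0.337, -2.046]
contact_force: [-0.2, 0.0, -0.7]
finger_gap: 0.0002
```

```bash
python3 look.py w7; python3 caps.py w7; python3 - <<'E'
from h import *
from rig import robot
f=load("w7.npz");T=wristT(f)
for c,A in blobs(f,(0,0,140),(180,70,255),(150,120,300,240),300): print(c,A,ray_plane(f,c,.059,T).round(4))
plan(robot.get_obs(),[.546,.229,.085],np.arctan2(.0762,-.026))
E
```

```text
9.5667 [0.5458 0.2034 0.184 ] [-0.2  0.  -0.7]
[-0.9 -1.  -0.5]
close [322 179] [0.571  0.152  0.0524]
open [225 179] [0.5465 0.2289 0.0581]
plate [273 176] [0.5585 0.1907 0.0444]
[166.23264441 183.85294118] 3774 [0.5273 0.2733 0.059 ]
[227.39572193 174.68805704] 561 [0.5509 0.2282 0.059 ]
tool axes (cols)
 [[-0.002  0.321 -0.947]
 [-0.001 -0.947 -0.321]
 [-1.     0.001  0.002]]
shift [ 99.3 -25.   -8.5]
turn [ 1.799e+02 -1.000e-01 -2.000e-01]
turn [-0.1  0.1 -0. ]
```

View pics/w7.png

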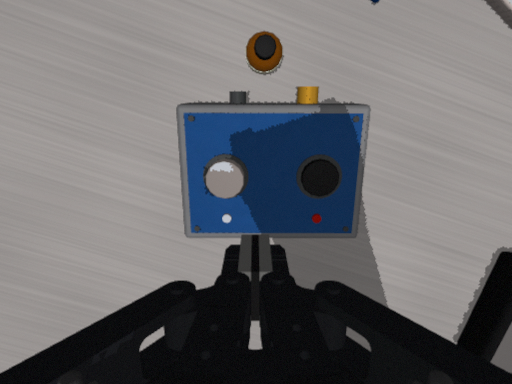

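The white cap is at (225,179), up and half in shadow, which explains the skewed blob. The black cap at (319,177) is down.

jog_arm(
  rows="0 -25 -8 0 0 0 1;30 -25 -8 0 0 0 1;60 -25 -8 0 0 0 1;85 -25 -8 0 0 0 1;98 -25 -8 0 0 0 1;100 -25 -8 0 0 0 1;100 -25 -8 0 0 0 1;100 -25 -8 0 0 0 1",
)

```text
t: 10.28
eef_pos: [0.5467, 0.2304, 0.0868]
orientation: [2.046, 0.338, -2.043]
contact_force: [0.2, -0.1, 0.6]
finger_gap: 0.0001
```

```bash
python3 look.py w8; python3 - <<'E'
from h import *
from rig import robot
plan(robot.get_obs(),[.546,.229,.070],np.arctan2(.0762,-.026))
E
```

```text
10.2833 [0.5467 0.2304 0.0868] [ 0.2 -0.1  0.6]
[-0.4 -0.1  0.8]
tool axes (cols)
 [[ 0.002  0.321 -0.947]
 [ 0.001 -0.947 -0.321]
 [-1.     0.    -0.002]]
shift [17.   1.3  1.3]
turn [179.9  -0.    0.2]
turn [-0.1 -0.1 -0. ]
```

View pics/w8.png

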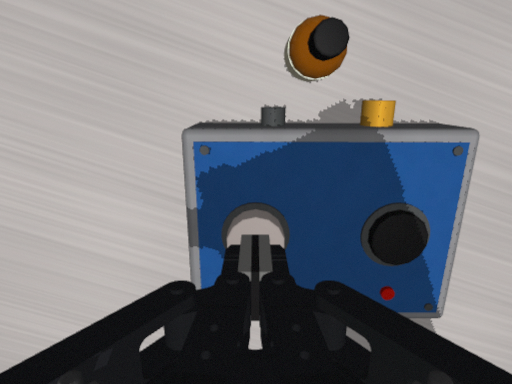

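The fingertips are centred on the white cap at (256,235).

jog_arm(
  rows="4 1 1 0 0 0 1;8 1 1 0 0 0 1;11 1 1 0 0 0 1;13 1 1 0 0 0 1;15 1 1 0 0 0 1;16 1 1 0 0 0 1;16 1 1 0 0 0 1;16 1 1 0 0 0 1",
)

```text
t: 11.0
eef_pos: [0.5455, 0.2291, 0.0696]
orientation: [2.045, 0.338, -2.043]
contact_force: [2.3, -1.5, 4.2]
finger_gap: -0.0002
```

jog_arm(
  rows="1 0 0 0 0 0 1;1 0 0 0 0 0 1;1 0 0 0 0 0 1",
)

```text
t: 11.25
eef_pos: [0.5455, 0.2291, 0.0687]
orientation: [2.045, 0.338, -2.043]
contact_force: [0.4, -1.7, 6.1]
finger_gap: -0.0003
```

jog_arm(
  rows="-5 0 0 0 0 0 1;-20 0 0 0 0 0 1;-50 0 0 0 0 0 1;-90 0 0 0 0 0 1;-120 0 0 0 0 0 1;-120 0 0 0 0 0 1;-120 0 0 0 0 0 1;-120 0 0 0 0 0 1",
)

```text
t: 11.92
eef_pos: [0.5445, 0.229, 0.1876]
orientation: [2.042, 0.338, -2.045]
contact_force: [-0.1, 0.4, -0.0]
finger_gap: -0.0001
```

```bash
python3 look.py w9; python3 caps.py w9; python3 - <<'E'
from h import *
from rig import imaging
s=imaging.grab_frame("scene");a=load("scene0.npz")
cv2.imwrite("pics/s9.png",s["frame"][:,:,::-1])
for c,A in blobs(s,(100,80,50),(125,255,255),(290,192,358,244)): print(c,A)
for c,A in blobs(s,(40,100,50),(85,255,255),(150,195,242,245)): print(c,A)
E
```

```text
11.9167 [0.5445 0.229  0.1876] [-0.1  0.4 -0. ]
[0.4 0.8 0.5]
close [350 186] [0.5723 0.154  0.0583]
open [255 186] [0.5451 0.2286 0.0523]
plate [301 183] [0.5586 0.1905 0.0445]
[323.80040733 215.31466395] 982
[203.38028169 209.01408451] 71
```

View pics/w9.png

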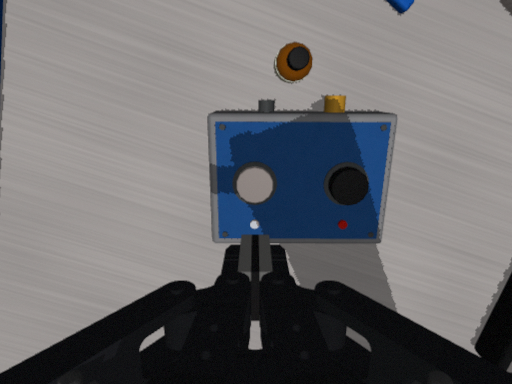

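View pics/s9.png

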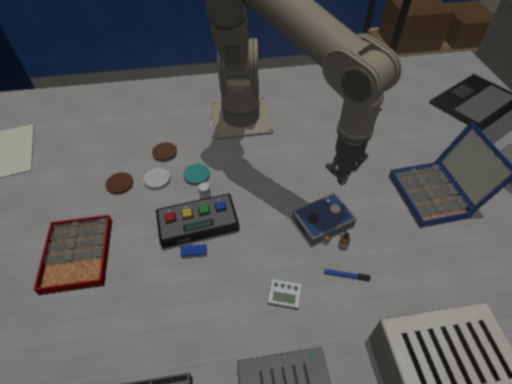

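The white cap at (255,184) is down, the black cap at (348,186) is up, and nothing has moved. The arm is clear of everything, so I'm handing in.

```bash
python3 -c "
from rig import ticket
print(ticket.close_job())"
```

```text
the job is handed in; nothing more can be done
None
```

The microscope is switched to the green filter, and I handed the job in at about 12 s with the arm clear of everything. With shut fingertips I pressed CLOSE down (about 6 N), tapped the green key to about 5.5 mm (5.7 N) and let it come up, then pressed OPEN down (about 6 N).

- **Shutter after CLOSE:** I measured the black cap at 52.4 mm and the white at 58.4 mm, so the shutter was closed before I touched the green key. A later look, just before pressing OPEN, still showed black down and white up.
- **Green key:** it came back up to 58.4 mm, level with the blue, yellow and red keys, which I never touched.
- **Shutter after OPEN:** the white cap was at 52.3 mm and the black at 58.3 mm, so the shutter is open again.
- **Boxes:** the shutter box and pad are within about 0.2 pixel of where they started in the scene view, and nothing else looks moved.

The heights read about 0.6 mm below the stated values throughout, which is within the calibration. One colour-mask fix on the white cap was about 4 mm off because of a shadow; I used the depth reading and earlier fixes, which agreed. One move call was refused because of a typing slip, with no motion.

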